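# Hang the screwdriver back on the crowded hook rack

## Robot

A 6-joint arm with a two-finger parallel gripper is mounted at the origin on a cart in front of the work surface, level with it; the furniture and walls round the work are solid. World frame = base frame: x ahead of the robot, y to its left, z up, the work surface at z = 0. Lengths are in m, angles in rad, forces in N, time in s.
With the tool pointing down it reaches from about 0.275 to 0.75 m from the base axis. Payload 10.2 kg.
Tool frame: the origin (TCP) lies where the fingers leave the gripper's body, on its centre line; the fingertips stand 73 mm ahead of it and the grasp point (between the pads) lies 54 mm ahead of it; z points along the fingers, y is the line along which they close (so a half turn about z gives the same grasp; the last joint's range is limited). The gripper opens to 85 mm and grips with 20 to 120 N. Pads are 22 mm wide; open, the fingers measure 114 mm over their backs; the gripper's body (76 mm by 85 mm) begins 54 mm behind the grasp point. The pads swing forward as they close: fully open they stand 13 mm farther back than shut.
Start: joints at [-1.372, 0.313, 1.498, -0, 1.331, -0.223], TCP at [0.215, -0.479, 0.304] pointing down, gripper open.
Joint ranges: [-2.94, 2.94], [-0.97, 2.17], [0.19, 2.56], [-1.23, 4.37], [0.02, 3.11], [-2.88, 2.88]. Speed limits (rad/s): [2.39, 2.39, 3.01, 3.14, 3.14, 3.14].

## Interface

Orientations are given as [roll, pitch, yaw] about the fixed x, y, z axes, in that order (R = Rz(yaw) Ry(pitch) Rx(roll)).
In Python, from cell import r, vision gives the robot as it stands.
- The arm moves only by the tool step_arm, never from a script. Its argument "series" is one flat list of numbers, 6 for each row, row after row: the shift along the tool's x, y, z scaled (see below), then the turn, a rotation vector about the tool's x, y, z scaled (see below). In form: [tx, ty, tz, ax, ay, az, tx, ty, tz, ax, ay, az, ...]. A call has 1 to 12 rows; each row is the pose to reach, as a shift and turn from the pose commanded when the call began, along the tool's axes at that moment; what a row does not reach only later rows make up. The controller multiplies each number of a shift by 15 cm and each number of a turn by 90 degrees. A row lasts 1/8 s, in which the tool goes at most 62.5 mm and 10.7 degrees, less where a joint would pass 70% of its speed; a pose out of reach is approached as far as the arm can. A call with a number of a shift or a turn outside -1 to 1 is refused whole. A call with a gripper value outside its range is refused whole. "hand" is the opening, from -1 (shut) to 1 (fully open), set as the call begins (left out, the last holds). The fingers move at their own pace and stop on an object; "newtons" is the grip in N (left out, the last holds). Time passes only in rows, so rows that repeat a pose let the fingers close. It gives the time, the measured TCP pose, the force, the opening and the grip force at its end, in the units of the state.
- r.state(): the state, without advancing time (a new reading comes with each control period).
- vision.read_camera(name): name is "scene" or "top" or "wrist"; returns the picture (420x560x3 uint8, red, green, blue); there is no depth.
- vision.camera_info(name): a dict with "mtx" (3x3 intrinsics, pixels), "D" ([k1, k2, p1, p2, k3] as OpenCV has them; the pictures are not rectified), "world_from_camera" (4x4, takes a point from camera to world coordinates). Camera axes: x right, y up, looking along -z (the intrinsics and any distortion apply to the point x, -y, -z); pixel columns grow to the right and rows downward; lengths in m; the calibration is good to about 2 mm. A picture is of the moment at which its call begins: read the wrist's pose just before it. camera_info takes no time and is no camera call; for the wrist camera it gives the pose at the moment of the call.
- r.hand_in(): hands the job in; it is judged then, once.
The state is a dict: "time_s": time; "joints": joint angles; "qd": joint speeds; "joint_efforts": joint torques, N m; "ee_pos": TCP position; "orientation": TCP orientation; "contact_force": force on the tool from outside, world axes, zero at the start; "wrist_torque": the same for the moment, N m; "finger_gap": finger opening in m; "gripper_force": force on a finger pad.
Only numpy, scipy, OpenCV 4.12 (cv2) and the standard library are available. Lean on these libraries where they do the work, as an engineer would, in place of code of your own. Each camera call takes 0.05 s, during which the arm holds its last target. There are 200 camera calls.

## Task

Lift the screwdriver out of the drilled block and hang it on the empty middle hook of the tool rack: bring its shank into the hook's slot from the front, then lower the handle until it sits home and upright in the hook's round recess. Feel for the slot and for the seat gently, do not force the screwdriver against the rack and do not drop it, and do not knock the two chisels that stand in the hooks on either side.

Things in the scene. Friction and masses are not known exactly. Their poses are not given: they have to be found in the camera images.
- screwdriver: Slotted screwdriver, 222 mm long, about 0.11 kg, round red handle. Its +y axis runs from the blade tip (y = -111 mm) to the butt of the handle (y = +111); its centre line is at x = 0, z = +15.5 mm of its frame. It starts upright in the block, handle up, leaning a few degrees at most. Grip the thick part of the handle, 32 mm across, e.g. at y = 60 to 75.
- screwdriver_neck (a point): Point on the screwdriver's centre line where the round shank (radius 3 mm, 124 mm long, tip 7.5 mm wide) enters the handle, at y = 13 mm of its frame; +y is up the handle. Handle radius: 6 mm at the neck, 11.5 mm 3 mm higher, then growing evenly to 16 mm at 20 mm above the neck; butt 98 mm above the neck.
- drilled_block: Plain wooden block, 64 x 64 x 70 mm high, fixed, with an upright hole 9 mm wide and 55 mm deep in the centre of its top. Origin: centre of its underside, z up. The screwdriver stands in it, tip on the hole's bottom, neck 139 mm above the table.
- tool_rack: Fixed rack: plywood base 130 (x) x 225 (y) x 8 mm, posts and a level rail at the back (x = +35 mm, top 190 mm up), three dark steel hooks sticking out to -x, to the robot. Origin: centre of its underside, z up. The hooks at y = +66 and -66 mm hold a chisel each; the middle one is empty. Only the tools rise above 212 mm.
- hook_mark (a point): Mark for the middle hook (rack x = -30, y = -17, z = 200 mm; axes as the rack's). The hook was clamped on by hand: the centre of its round recess, at its top face, really sits 2 to 32 mm to the left of this point (toward +y), up to 9 mm higher or lower, true along x and in direction. Find it by feel. It is clamped fast. Hung home, the neck is 17 to 18 mm below its real top face.
- mouth_mark (a point): 30 mm before hook_mark (-x), on the line of the hook's straight front edge; the slot's mouth is 2 to 32 mm to its left. The hook is a level plate 21 mm thick, 56 mm wide (y), with one slot, 8 mm wide, corners rounded 1.5 mm, straight back (+x) into a recess 31 mm wide, 16 mm deep; in its floor a 15 mm square opening (x, y +-7.5 mm) passes the shank.
- chisel_left: Bench chisel, 264 mm long, wooden handle 33 mm thick, upright and loose in the left hook (rack y = +66 mm), its tip on the rack's base, its butt about 272 mm above the table. Its +y axis points up; its centre line is at x = 0, z = +16.5 mm of its frame. Leave it alone.
- chisel_right: Another such chisel, upright and loose in the right hook (rack y = -66 mm), of the same size and height. Leave it alone.
Not all that is in view belongs to the job. Of the things shaped like the drilled_block, the wooden one is meant.

How it is judged:
On the way, in this order (a step that is already met when the one before it is completed fails the run):
1. the screwdriver is lifted out of the drilled block (z of screwdriver_neck in the frame of drilled_block above 0.192 m), for 0.1 s.
2. its shank is in the slot of the middle hook, having come in from the front, with the handle above the plate (x of screwdriver_neck in the frame of hook_mark between -0.028 and -0.012 m and y of screwdriver_neck in the frame of hook_mark between -0.004 and 0.038 m and z of screwdriver_neck in the frame of hook_mark between -0.009 and 0.04 m), for 0.02 s.
At the end, for the whole second after the job is handed in: The screwdriver hangs released and at rest in the middle hook: upright within 0.2 rad, neck 5.5 to 29.5 mm below hook_mark, within 8 mm of it along x and -4 to 38 mm along y, carried by the rack; the chisels are within 12 mm of where they were (x of screwdriver_neck in the frame of hook_mark between -0.008 and 0.008 m and y of screwdriver_neck in the frame of hook_mark between -0.004 and 0.038 m and z of screwdriver_neck in the frame of hook_mark between -0.0295 and -0.0055 m and angle between screwdriver's own y axis and vertical below 0.2 rad and contact force between screwdriver and tool_rack above 0.2 N and linear speed of screwdriver below 0.03 m/s and contact force between screwdriver and the fingers below 0.1 N and distance of each of chisel_left, chisel_right from where it was at the start of the episode below 0.012 m); the robot touches nothing.
It fails at once if the screwdriver is forced against the rack or its hooks with more than 20 N (contact force between screwdriver and tool_rack above 20 N).
It fails at once if the screwdriver is dropped: it moves faster than 0.35 m/s while no finger touches it (linear speed of screwdriver above 0.35 m/s and contact force between screwdriver and the fingers below 0.05 N).
It fails at once if the left chisel is knocked: displaced by more than 15 mm (distance of chisel_left from where it was at the start of the episode above 0.015 m).
It fails at once if the right chisel is knocked: displaced by more than 15 mm (distance of chisel_right from where it was at the start of the episode above 0.015 m).
It also fails if it takes over 64 s, if anything falls off the work surface, if the arm or the gripper's body presses on something with over 40 N, if the wrist force passes 120 N, or if a joint passes its speed limit or range.

## Working session

There is one attempt and no reset: what is moved stays moved. The work goes in short steps, Python scripts to look and compute and a tool call to move; the robot and the scene stay as the last step left them, time stands still between calls to the robot, and variables do not carry over. Pictures are saved under pics/ and viewed, at most 10 in all, crops included, and the job is handed in when it is done.

Besides the shell and the picture viewer there is one more tool, called after "Emit:" as name(argument=value, ...) on one line, values as JSON. step_arm: Moves the arm, as the interface text tells. Its arguments: {"type":"object","properties":{"series":{"type":"array"},"hand":{"type":"number"},"newtons":{"type":"number"}},"required":["series"]}

```bash
ls; mkdir -p pics
cat > h.py <<'E'
import numpy as np, cv2
from cell import r, vision
from scipy.spatial.transform import Rotation as R
def ray(info,px):
    p=cv2.undistortPoints(np.array([[px]],float),np.array(info['mtx'],float),np.array(info['D'],float))[0,0]
    T=np.array(info['world_from_camera']); d=T[:3,:3]@np.array([p[0],-p[1],-1.0]); return T[:3,3],d/np.linalg.norm(d)
def onz(info,px,z):
    o,d=ray(info,px); return o+d*(z-o[2])/d[2]
def cross(r1,r2):
    (a,u),(b,v)=r1,r2; s=np.linalg.lstsq(np.c_[u,-v],b-a,rcond=None)[0]; p,q=a+s[0]*u,b+s[1]*v
    return (p+q)/2,np.linalg.norm(p-q)
def proj(info,P):
    T=np.linalg.inv(np.array(info['world_from_camera'])); c=(T[:3,:3]@np.atleast_2d(P).T).T+T[:3,3]; c=c*[1,-1,-1]
    return cv2.projectPoints(c,np.zeros(3),np.zeros(3),np.array(info['mtx'],float),np.array(info['D'],float))[0][:,0]
def save(n,f):
    im=np.array(vision.read_camera(n)); cv2.imwrite('pics/'+f,im[:,:,::-1]); return im
E
python3 - <<'E'
from h import *
for n in('scene','top'):
    im=save(n,n+'0.png'); i=vision.camera_info(n); print(n,np.round(i['world_from_camera'],3).tolist(),np.round(i['mtx'],1).tolist(),i['D'])
print(r.state())
a=cv2.imread('pics/scene0.png');b=cv2.imread('pics/top0.png')
E
```

```text
pics
scene [[-0.76, 0.292, -0.58, -0.187], [-0.649, -0.321, 0.689, 0.807], [0.016, 0.901, 0.434, 0.703], [0.0, 0.0, 0.0, 1.0]] [[547.0, 0.0, 282.0], [0.0, 547.0, 211.1], [0.0, 0.0, 1.0]] [0.06199569 0.         0.         0.         0.        ]
top [[0.046, 0.973, -0.225, 0.315], [-0.999, 0.043, -0.016, -0.091], [-0.006, 0.225, 0.974, 1.153], [0.0, 0.0, 0.0, 1.0]] [[460.9, 0.0, 270.9], [0.0, 460.9, 214.1], [0.0, 0.0, 1.0]] [-0.01196655  0.          0.          0.          0.        ]
{'time_s': 0.1, 'joints': array([-1.37239686e+00,  3.13396744e-01,  1.49835737e+00,  7.12224792e-06,
        1.33100859e+00, -2.23376184e-01]), 'qd': array([ 0.00017041, -0.00048232, -0.00269161,  0.00165049,  0.00096322,
       -0.00153   ]), 'joint_efforts': array([ 2.02433373e-03, -4.12898648e+01, -2.60143358e+01, -2.03914296e-04,
        3.02622546e-03,  4.89475234e-07]), 'ee_pos': array([ 0.2148968 , -0.47884199,  0.30339228]), 'orientation': array([-3.14045320e+00, -2.65938981e-04,  4.21773802e-01]), 'contact_force': array([ 0.3679041 ,  0.0586728 , -0.59540333]), 'wrist_torque': array([-0.00715535, -0.06827052, -0.04420564]), 'gripper_force': 0.0, 'finger_gap': 0.08541903335228723}
```

View pics/scene0.png

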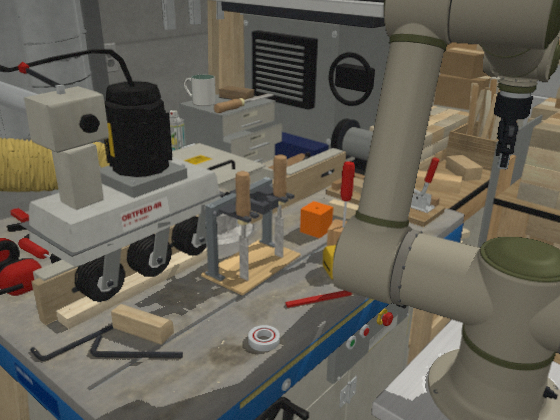

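View pics/top0.png

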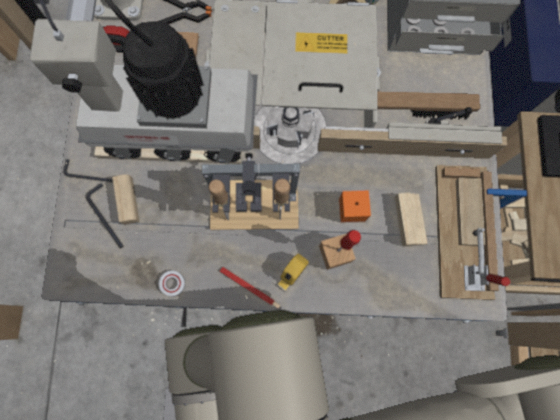

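The scene view shows the red screwdriver at about (347,185), and the rack with two chisels at (243,195) and (279,175). In the top view the wooden block is at (338,252) with the red butt at (353,239). The rack base is around (254,203), and the orange block at (356,206) is a decoy. I'll enlarge both views to take corner pixels.

Run:
```python
import cv2,numpy as np
b=cv2.imread('pics/top0.png')[145:285,195:395]; a=cv2.imread('pics/scene0.png')[145:300,190:390]
cv2.imwrite('pics/c1.png',cv2.resize(b,None,fx=4,fy=4,interpolation=cv2.INTER_CUBIC))
cv2.imwrite('pics/c2.png',cv2.resize(a[:150],None,fx=4,fy=4,interpolation=cv2.INTER_CUBIC))
```

```text
(no output)
```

View pics/c1.png

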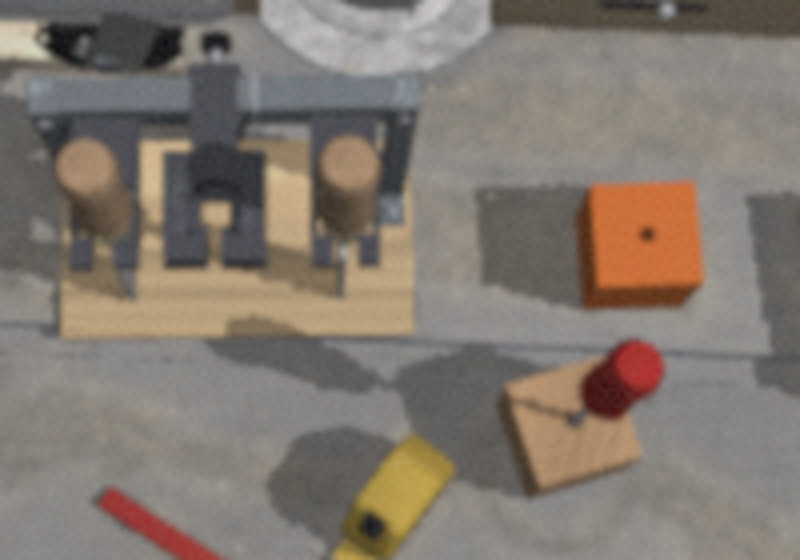

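View pics/c2.png

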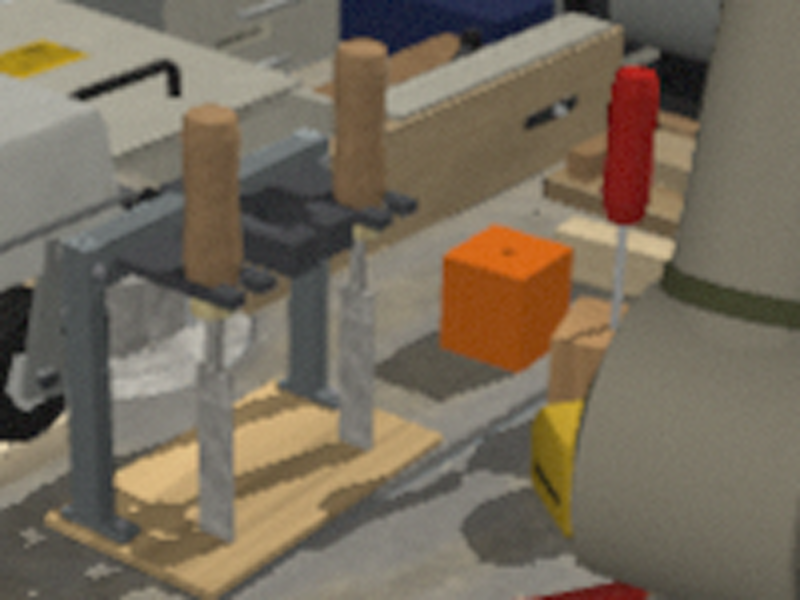

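In the enlarged top crop, the rack base front corners are at (62,337) and (413,333). The middle hook's front edge runs (165,265) to (265,265) with its slot at about x=214. The block hole is at (575,418) and the butt at (638,367). The scene crop shows the screwdriver butt at (637,72), its neck at (624,222), and the middle hook's front-left top corner near (288,262).

Run:
```python
from h import *
T=vision.camera_info('top');S=vision.camera_info('scene')
t=lambda x,y:(195+(x-1.5)/4,145+(y-1.5)/4); s=lambda x,y:(190+(x-1.5)/4,145+(y-1.5)/4)
p=lambda n,v:print(n,np.round(v,4))
fl,fr=onz(T,t(62,333),.008),onz(T,t(413,330),.008); p('base front',[fl,fr]); print(np.linalg.norm(fl-fr))
d=(fl-fr)[:2]; print('yaw from front edge',np.arctan2(-d[0],d[1]))
a,b=onz(T,t(28,78),.19),onz(T,t(418,74),.19); d=(a-b)[:2]; print('rail',a,b,np.arctan2(-d[0],d[1]),np.linalg.norm(d))
for z in(.191,.2,.209): p('hook front L,slot,R z%.3f'%z,[onz(T,t(x,243),z) for x in(165,214,265)])
p('hook FL tri',cross(ray(T,t(165,243)),ray(S,s(288,255)))[0]); 
p('block corners',[onz(T,t(*c),.07) for c in((503,385),(640,457),(533,493))]); p('hole',onz(T,t(575,418),.07))
p('butt top',onz(T,t(638,367),.237)); p('butt tri',cross(ray(T,t(638,367)),ray(S,s(637,74))))if 0 else print(cross(ray(T,t(638,367)),ray(S,s(637,74))))
o,dd=ray(S,s(624,222));print('neck onz .139',onz(S,s(624,222),.139))
for n,c in(('chL',(88,162)),('chR',(350,160))): p(n,onz(T,t(*c),.272))
im=cv2.imread('pics/top0.png'); h=cv2.cvtColor(im,cv2.COLOR_BGR2HSV)
```

```text
base front [[ 0.536   0.0793  0.008 ]
 [ 0.5479 -0.1427  0.008 ]]
0.22230353494539265
yaw from front edge 0.05353688773077658
rail [0.64268153 0.08171003 0.19      ] [ 0.65440521 -0.13259182  0.19      ] 0.05465191464499736 0.214622296273582
hook front L,slot,R z0.191 [[ 5.523e-01  3.000e-04  1.910e-01]
 [ 5.535e-01 -2.600e-02  1.910e-01]
 [ 5.547e-01 -5.340e-02  1.910e-01]]
hook front L,slot,R z0.200 [[ 5.501e-01 -5.000e-04  2.000e-01]
 [ 5.513e-01 -2.660e-02  2.000e-01]
 [ 5.525e-01 -5.380e-02  2.000e-01]]
hook front L,slot,R z0.209 [[ 0.5479 -0.0014  0.209 ]
 [ 0.549  -0.0272  0.209 ]
 [ 0.5502 -0.0541  0.209 ]]
hook FL tri [5.531e-01 2.000e-04 1.826e-01]
block corners [[ 0.5043 -0.1944  0.07  ]
 [ 0.465  -0.276   0.07  ]
 [ 0.4409 -0.2134  0.07  ]]
hole [ 0.4864 -0.2375  0.07  ]
butt top [ 0.4873 -0.2463  0.237 ]
(array([ 0.48866736, -0.24548405,  0.23696945]), np.float64(0.0031796872420977946))
neck onz .139 [ 0.49102937 -0.24386393  0.139     ]
chL [0.5721 0.0336 0.272 ]
chR [ 0.5789 -0.0967  0.272 ]
```

Emit:
step_arm(series=[0.2,0,-0.38,0,0,0,0.5,-0.2,-0.38,0,0,0.05,0.8,-0.3,-0.38,0,0,0.1,1,-0.4,-0.38,0,0,0.14], hand=1)

```text
time_s: 0.6
ee_pos: [0.3283, -0.3614, 0.3607]
orientation: [-3.141, -0.0, 0.201]
contact_force: [-0.3, -1.3, 0.3]
finger_gap: 0.0852
gripper_force: 0.0
```

```bash
cat >> h.py <<'E'
def go(P,yaw,tiltx=0,tilty=0):
    "move in tool units from present pose to P with tool down at yaw (then world tilt rotvec)"
    s=r.state(); A=R.from_euler('xyz',s['orientation']); B=R.from_rotvec([tiltx,tilty,0])*R.from_euler('xyz',[np.pi,0,yaw])
    t=A.inv().apply(np.array(P)-s['ee_pos'])/.15; a=(A.inv()*B).as_rotvec()/(np.pi/2)
    print('t',round(s['time_s'],2),'pos',np.round(s['ee_pos'],4),'rpy',np.round(s['orientation'],4),'q',np.round(s['joints'],3),'F',np.round(s['contact_force'],2),'M',np.round(s['wrist_torque'],2),'gap',round(s['finger_gap'],4),'grip',round(s['gripper_force'],1))
    print('move',np.round(t,4),np.round(a,4))
E
python3 -c "
from h import *
go([.487,-.241,.36],.3)"
```

```text
t 0.6 pos [ 0.3283 -0.3614  0.3607] rpy [-3.1412 -0.      0.2006] q [-1.074  0.194  1.502  0.     1.446  0.296] F [-0.33 -1.27  0.27] M [ 0.01 -0.05  0.04] gap 0.0852 grip 0.0
move [ 1.1967 -0.5754  0.0053] [-0.0003 -0.     -0.0633]
```

Emit:
step_arm(series=[0.3,-0.15,0,0,0,0,0.7,-0.35,0,0,0,-0.03,1,-0.5,0,0,0,-0.06,1,-0.5,0,0,0,-0.06,1,-0.5,0,0,0,-0.06])

```text
time_s: 1.23
ee_pos: [0.4589, -0.2595, 0.3606]
orientation: [-3.141, 0.001, 0.296]
contact_force: [-0.4, -0.3, 0.3]
finger_gap: 0.0858
gripper_force: 0.0
```

```bash
python3 -c "
from h import *
i=vision.camera_info('wrist'); im=save('wrist','w1.png'); go([.487,-.241,.36],.3)
print(np.round(i['world_from_camera'],3).tolist(),i['mtx'][0][0])
S=vision.camera_info('scene');a=save('scene','s1.png')
def m(im):
  h=cv2.cvtColor(im,cv2.COLOR_RGB2HSV); k=((h[...,0]<8)|(h[...,0]>172))&(h[...,1]>170)&(h[...,2]>60)
  n,l,st,c=cv2.connectedComponentsWithStats(k.astype('uint8')); print([(st[j].tolist(),c[j].round(1).tolist()) for j in range(1,n) if st[j][4]>80])
m(im);m(a)
"
```

```text
t 1.27 pos [ 0.4586 -0.2599  0.3607] rpy [-3.1413e+00  4.0000e-04  2.9500e-01] q [-0.738  0.283  1.389 -0.     1.469  0.538] F [-0.31 -0.06 -0.05] M [0.04 0.04 0.02] gap 0.0853 grip 0.0
move [ 0.2179 -0.0652  0.0048] [-0.0002  0.0003 -0.0032]
[[0.292, 0.91, 0.295, 0.534], [-0.957, 0.278, 0.089, -0.236], [-0.001, -0.308, 0.951, 0.429], [0.0, 0.0, 0.0, 1.0]] 295.68648511130584
[([63, 118, 87, 82, 1100], [105.8, 158.0]), ([249, 143, 42, 53, 1551], [269.3, 168.5]), ([496, 266, 52, 55, 981], [522.9, 293.8])]
[([425, 158, 14, 24, 162], [431.5, 169.5]), ([11, 209, 18, 13, 145], [19.6, 214.7]), ([19, 238, 29, 21, 301], [31.8, 247.7]), ([0, 250, 9, 12, 83], [3.7, 254.6]), ([0, 259, 41, 36, 907], [18.5, 275.2]), ([286, 295, 40, 12, 216], [305.4, 300.6])]
```

View pics/w1.png

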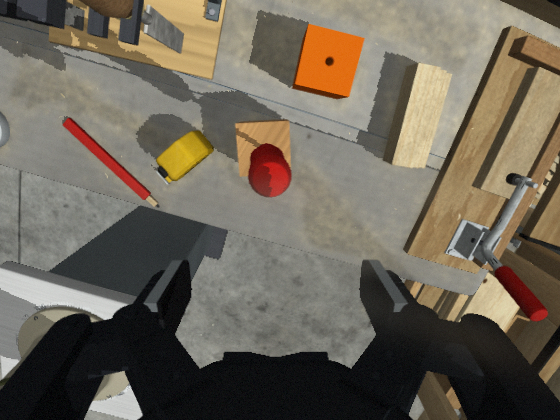

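The wrist view shows the butt circle centred at about (270,177). The block top's far corners are at (235,123) and (291,121), and the hole is hidden behind the handle.

```bash
python3 -c "
from h import *
i=vision.camera_info('wrist');T=vision.camera_info('top');t=lambda x,y:(195+(x-1.5)/4,145+(y-1.5)/4)
print('butt',onz(i,(270.5,177),.236)); print(cross(ray(i,(270.5,177)),ray(T,t(638,367))))
a,b=onz(i,(235,123),.07),onz(i,(291,121),.07);print(a,b,np.linalg.norm(a-b)); d=(b-a)/np.linalg.norm(b-a); print('centre',(a+b)/2+.032*np.array([d[1],-d[0],0]),'wrist cam')
"
```

```text
butt [ 0.49210286 -0.24647057  0.236     ]
(array([ 0.48962791, -0.24759857,  0.22548107]), np.float64(0.0012992694166028393))
[ 0.50632932 -0.1958906   0.07      ] [ 0.52754732 -0.25829185  0.07      ] 0.06590994262797685
centre [ 0.48664183 -0.2373928   0.07      ] wrist cam
```

Emit:
step_arm(series=[0.11,-0.03,0,0,0,0,0.22,-0.063,0,0,0,0,0.22,-0.063,0,0,0,0,0.22,-0.063,0.2,0,0,0,0.22,-0.063,0.4,0,0,0,0.22,-0.063,0.6,0,0,0,0.22,-0.063,0.7,0,0,0,0.22,-0.063,0.7,0,0,0])

```text
time_s: 2.33
ee_pos: [0.4878, -0.2406, 0.2556]
orientation: [-3.141, 0.001, 0.296]
contact_force: [-0.0, 0.4, 0.7]
finger_gap: 0.0851
gripper_force: 0.0
```

```bash
python3 -c "
from h import *
go([.4875,-.241,.256],.3)"
```

```text
t 2.33 pos [ 0.4878 -0.2406  0.2556] rpy [-3.1407e+00  7.0000e-04  2.9610e-01] q [-0.674  0.396  1.511 -0.     1.236  0.601] F [-0.03  0.41  0.69] M [-0.01 -0.01  0.04] gap 0.0851 grip 0.0
move [-0.0029  0.0017 -0.0029] [-0.0006  0.0004 -0.0025]
```

Emit:
step_arm(series=[0,0,0,0,0,0,0,0,0,0,0,0,0,0,0,0,0,0,0,0,0,0,0,0,0,0,0,0,0,0,0,0,0,0,0,0,0,0,0,0,0,0,0,0,0,0,0,0], hand=-1, newtons=50)

```text
time_s: 3.32
ee_pos: [0.4881, -0.2405, 0.2565]
orientation: [3.141, -0.001, 0.296]
contact_force: [-1.4, 1.7, 5.1]
finger_gap: 0.0302
gripper_force: 48.9
```

Emit:
step_arm(series=[0,0,-0.1,0,0,0,0,0,-0.2,0,0,0,0,0,-0.3,0,0,0,0,0,-0.4,0,0,0,0,0,-0.5,0,0,0,0,0,-0.62,0,0,0,0,0,-0.62,0,0,0])

```text
time_s: 4.2
ee_pos: [0.4882, -0.2408, 0.3503]
orientation: [3.139, -0.001, 0.296]
contact_force: [-0.2, -0.3, -1.7]
finger_gap: 0.0297
gripper_force: 49.0
```

```bash
python3 -c "
from h import *
go([.45,-.13,.35],1.0)
a=save('scene','s2.png');b=save('top','t2.png')
A=cv2.resize(a[100:260,230:400],None,fx=3.5,fy=3.5,interpolation=cv2.INTER_CUBIC);cv2.imwrite('pics/s2c.png',A[:,:,::-1])
"
```

```text
t 4.2 pos [ 0.4882 -0.2408  0.3503] rpy [ 3.1394e+00 -1.5000e-03  2.9620e-01] q [-0.674  0.326  1.358 -0.     1.454  0.601] F [-0.23 -0.34 -1.67] M [0.01 0.05 0.01] gap 0.0297 grip 49.0
move [-2.770e-02 -7.805e-01  3.000e-04] [ 1.700e-03 -4.000e-04 -4.481e-01]
```

View pics/s2c.png

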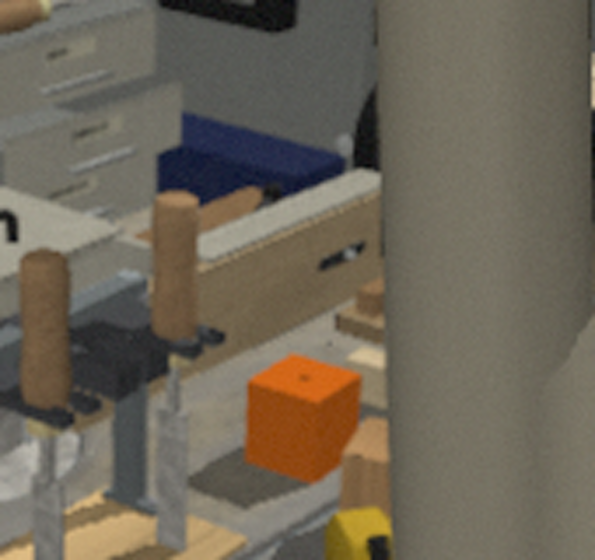

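The scene camera can't see the screwdriver because the arm blocks it. I'll carry it toward the front of the rack and turn the tool.

Emit:
step_arm(series=[0,-0.12,0,0,0,-0.06,-0.01,-0.3,0,0,0,-0.15,-0.02,-0.48,0,0,0,-0.25,-0.025,-0.64,0,0,0,-0.35,-0.03,-0.78,0,0,0,-0.448,-0.03,-0.78,0,0,0,-0.448])

```text
time_s: 5.05
ee_pos: [0.4492, -0.1292, 0.3485]
orientation: [-3.141, 0.0, 1.0]
contact_force: [0.7, 0.0, -1.4]
finger_gap: 0.0299
gripper_force: 49.1
```

```bash
python3 -c "
from h import *
go([.487,-.0295,.345],1.625)
"
```

```text
t 5.05 pos [ 0.4492 -0.1292  0.3485] rpy [-3.1408  0.      1.0002] q [-0.532  0.154  1.582  0.     1.407  0.039] F [ 0.74  0.04 -1.38] M [-0.04  0.01 -0.03] gap 0.0299 grip 49.1
move [ 0.6957 -0.147   0.0237] [-5.000e-04 -1.000e-04 -3.977e-01]
```

Emit:
step_arm(series=[0.12,-0.02,0,0,0,-0.06,0.28,-0.06,0,0,0,-0.16,0.45,-0.1,0,0,0,-0.26,0.6,-0.13,0.01,0,0,-0.35,0.695,-0.147,0.023,0,0,-0.398,0.695,-0.147,0.023,0,0,-0.398,0.695,-0.147,0.023,0,0,-0.398])

```text
time_s: 5.92
ee_pos: [0.4873, -0.0312, 0.3452]
orientation: [-3.141, 0.0, 1.622]
contact_force: [0.4, -0.5, -0.8]
finger_gap: 0.0302
gripper_force: 49.1
```

```bash
python3 -c "
from h import *
go([.487,-.0295,.345],1.625)
a=save('scene','s3.png');b=save('top','t3.png');i=vision.camera_info('wrist');w=save('wrist','w3.png');print(np.round(i['world_from_camera'],4).tolist())
A=cv2.resize(a[100:300,200:340],None,fx=3,fy=3,interpolation=cv2.INTER_CUBIC)
B=cv2.resize(w[:300],None,fx=.65,fy=.65) if 0 else w
o=np.zeros((600,800,3),np.uint8);o[:600,:420]=A;t=cv2.resize(b[145:285,200:326],None,fx=3,fy=3,interpolation=cv2.INTER_CUBIC);o[:420,422:800]=t
cv2.imwrite('pics/m3.png',o[:,:,::-1])
"
```

```text
t 5.92 pos [ 0.4873 -0.0312  0.3452] rpy [-3.1411e+00  1.0000e-04  1.6217e+00] q [-0.304  0.203  1.531 -0.     1.408 -0.355] F [ 0.38 -0.47 -0.85] M [ 0.   -0.04 -0.07] gap 0.0302 grip 49.1
move [ 0.0114 -0.0016  0.0015] [-0.0003  0.0001 -0.0021]
[[0.9987, -0.0492, -0.0152, 0.4832], [0.0514, 0.9505, 0.3065, 0.0476], [-0.0007, -0.3069, 0.9518, 0.4139], [0.0, 0.0, 0.0, 1.0]]
```

View pics/m3.png

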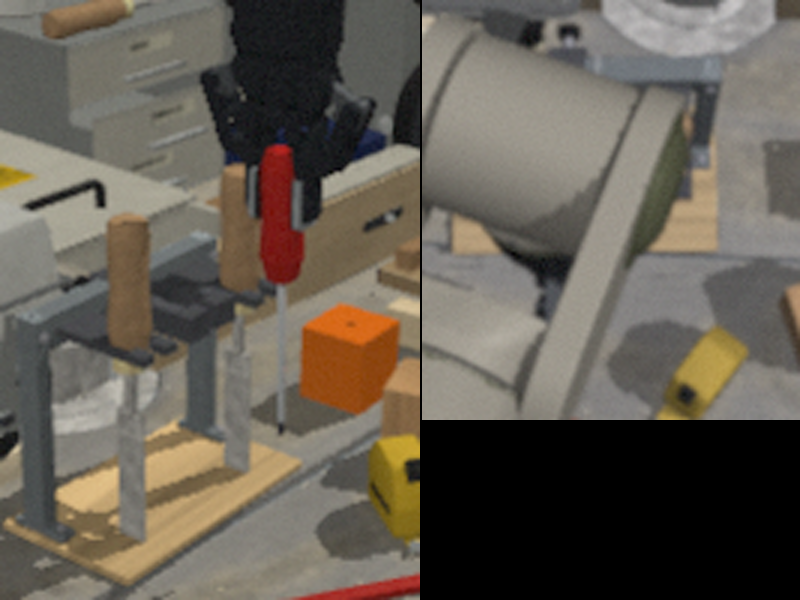

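View pics/w3.png

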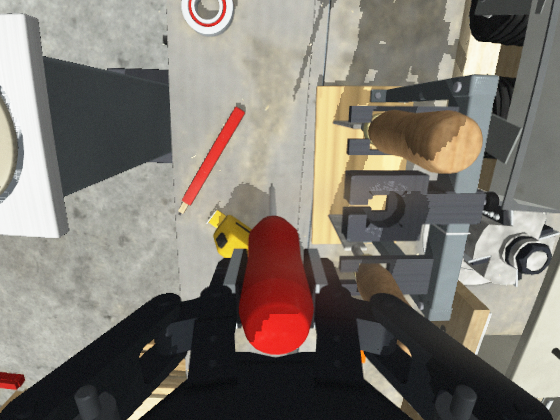

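The screwdriver hangs near-vertical in the grip (scene crop: shank from (282,285) to (280,430)). In the wrist view the middle hook's front edge is at about x=345, its prongs span y=172 to 243, and the slot is near y=206. I'll read edge profiles there.

```bash
python3 -c "
from h import *
w=cv2.imread('pics/w3.png').astype(int).sum(2)//3
for c in(349,353,357,361): print(c,'rows165+',w[165:252,c].tolist())
for rr in(185,232): print(rr,'cols330+',w[rr,330:365].tolist())
t=cv2.imread('pics/top0.png').astype(int).sum(2)//3
for rr in(204,207,209): print('top',rr,'cols232+',t[rr,232:266].tolist())
for c in(239,257): print('top col',c,'rows195+',t[195:218,c].tolist())
"
```

```text
349 rows165+ [128, 132, 129, 131, 131, 89, 54, 53, 53, 53, 52, 57, 60, 61, 62, 70, 68, 71, 71, 73, 76, 74, 75, 76, 80, 79, 81, 81, 82, 84, 84, 85, 83, 90, 89, 97, 93, 99, 111, 148, 167, 129, 70, 71, 65, 63, 63, 59, 59, 63, 94, 105, 116, 107, 102, 101, 101, 99, 98, 97, 101, 101, 98, 97, 100, 100, 98, 100, 95, 97, 104, 95, 98, 103, 115, 115, 105, 107, 117, 114, 116, 131, 171, 216, 231, 213, 185]
353 rows165+ [124, 122, 125, 125, 127, 68, 52, 53, 59, 58, 69, 110, 115, 119, 118, 110, 110, 110, 111, 113, 110, 114, 114, 114, 114, 116, 116, 114, 111, 115, 116, 117, 111, 114, 113, 112, 111, 115, 113, 128, 168, 120, 68, 66, 63, 64, 58, 57, 61, 76, 100, 102, 99, 103, 101, 100, 104, 99, 101, 99, 98, 100, 102, 99, 98, 100, 99, 100, 97, 97, 96, 97, 100, 98, 101, 97, 100, 106, 110, 104, 91, 81, 73, 76, 78, 80, 82]
357 rows165+ [144, 145, 146, 148, 148, 73, 52, 56, 53, 55, 79, 103, 107, 107, 110, 105, 105, 112, 114, 109, 111, 112, 116, 116, 114, 110, 114, 114, 112, 113, 114, 109, 113, 116, 112, 113, 110, 109, 110, 123, 180, 127, 67, 67, 64, 62, 60, 57, 60, 74, 104, 102, 98, 99, 102, 99, 100, 98, 99
[... 920 characters left out ...]
, 137, 116, 93, 80, 80, 79, 80, 79, 77, 81, 80, 78, 84, 98, 111, 112, 97, 85, 77, 77, 79, 76, 82, 83, 79, 82, 88, 117, 147, 161, 158, 161]
top 207 cols232+ [149, 152, 147, 124, 93, 82, 79, 82, 81, 82, 83, 78, 81, 79, 77, 87, 104, 101, 92, 83, 80, 82, 80, 80, 82, 78, 82, 84, 80, 85, 94, 95, 101, 105]
top 209 cols232+ [145, 142, 140, 118, 97, 75, 71, 72, 72, 69, 73, 69, 75, 72, 74, 94, 104, 99, 87, 71, 70, 72, 73, 72, 74, 72, 68, 70, 73, 82, 93, 103, 102, 99]
top col 239 rows195+ [91, 86, 88, 83, 86, 87, 91, 89, 80, 79, 81, 81, 82, 83, 72, 58, 72, 116, 149, 159, 159, 153, 150]
top col 257 rows195+ [64, 68, 81, 91, 87, 92, 86, 84, 82, 83, 84, 81, 78, 78, 72, 54, 58, 92, 136, 157, 161, 153, 146]
```

```bash
python3 -c "
from h import *
T=vision.camera_info('top');W=vision.camera_info('wrist')
yd=np.array([-.054,.9985,0]);xd=np.array([.9985,.054,0])
for z in(.188,.191,.194,.197,.2,.203,.206,.209):
  l,a,b=[onz(W,(357,v),z) for v in(174.8,203.7,213.7)]
  tl,ts,f=onz(T,(235,205),z),onz(T,(250.3,205),z),onz(T,(239,209.1),z); fw=onz(W,(350.2,188),z);fw2=onz(W,(346.8,232),z)
  print(z,'W widths',round((l-a)@yd*1e3,2),round((l-b)@yd*1e3,2),'centre y_r W',np.round([1e3*(l@yd-.028),1e3*((a+b)/2)@yd],1),'T',np.round([1e3*(tl@yd)-28,1e3*(ts@yd)+4],1),'front x_r T,W',np.round([f@xd*1e3,fw@xd*1e3,fw2@xd*1e3],1))
# yaw from wrist image of hook front edge
A,B=fw,fw2; d=A-B; print('yaw W',np.arctan2(-d[0],d[1]))
"
```

```text
0.188 W widths 23.66 32.19 centre y_r W [-54.4 -54.4] T [-55.4 -56.4] front x_r T,W [543.9 544.2 544.2]
0.191 W widths 23.34 31.76 centre y_r W [-53.8 -53.3] T [-55.6 -56.6] front x_r T,W [543.2 543.4 543.4]
0.194 W widths 23.03 31.33 centre y_r W [-53.2 -52.3] T [-55.9 -56.7] front x_r T,W [542.5 542.6 542.6]
0.197 W widths 22.71 30.91 centre y_r W [-52.5 -51.3] T [-56.1 -56.9] front x_r T,W [541.7 541.8 541.8]
0.2 W widths 22.4 30.48 centre y_r W [-51.9 -50.3] T [-56.4 -57. ] front x_r T,W [541.  541.  541.1]
0.203 W widths 22.09 30.05 centre y_r W [-51.3 -49.3] T [-56.6 -57.1] front x_r T,W [540.3 540.2 540.3]
0.206 W widths 21.77 29.62 centre y_r W [-50.6 -48.3] T [-56.9 -57.3] front x_r T,W [539.6 539.4 539.5]
0.209 W widths 21.46 29.2 centre y_r W [-50.  -47.3] T [-57.1 -57.4] front x_r T,W [538.8 538.7 538.7]
yaw W 0.05508700358276038
```

```bash
python3 -c "
from h import *
S=vision.camera_info('scene'); im=cv2.imread('pics/s3.png'); h=cv2.cvtColor(im,cv2.COLOR_BGR2HSV); k=((h[...,0]<8)|(h[...,0]>172))&(h[...,1]>150)
P=r.state()['ee_pos']; 
print('proj tcp axis',[proj(S,[P[0],P[1],z])[0].round(1).tolist() for z in(.32,.29,.26,.228,.2,.17,.14,.104)])
for rr in range(150,200,6):
  c=np.where(k[rr,275:310])[0]+275; print(rr,c.min(),c.max(),(c.min()+c.max())/2)
g=im.astype(int).sum(2)//3
for rr in(200,210,220,230,238,243): print(rr,g[rr,284:304].tolist())
"
```

```text
proj tcp axis [[294.5, 152.8], [294.1, 166.3], [293.8, 179.6], [293.4, 193.4], [293.1, 205.2], [292.7, 217.5], [292.4, 229.7], [292.0, 243.9]]
150 288 296 292.0
156 287 297 292.0
162 286 296 291.0
168 287 296 291.5
174 287 296 291.5
180 287 300 293.5
186 287 300 293.5
192 289 298 293.5Traceback (most recent call last):
  File "<string>", line 7, in <module>
    c=np.where(k[rr,275:310])[0]+275; print(rr,c.min(),c.max(),(c.min()+c.max())/2)
                                               ~~~~~^^
    return umr_minimum(a, axis, None, out, keepdims, initial, where)
ValueError: zero-size array to reduction operation minimum which has no identity
```

```bash
python3 -c "
from h import *
S=vision.camera_info('scene'); im=cv2.imread('pics/s3.png').astype(int); P=r.state()['ee_pos']
z=np.linspace(.1,.34,200); q=proj(S,np.c_[np.full(200,P[0]),np.full(200,P[1]),z])
for rr in(198,203,208,213,218,223,228,233,238,242): print(rr,'pred',np.interp(-rr,-q[::-1,1],q[::-1,0]) if 0 else round(float(np.interp(rr,q[::-1,1],q[::-1,0])),1),im[rr,286:302].sum(1)//3)
for rr in(149,152,158,164,182,186,190): print(rr,'pred',round(float(np.interp(rr,q[::-1,1],q[::-1,0])),1),(im[rr,280:306,2]-im[rr,280:306,1]).tolist())
"
```

```text
198 pred 293.3 [ 72  61  67  70  63  66 109 137 131 116  96  92  89  94  92  93]
203 pred 293.1 [ 96  96  99  98 100  99 117 135 131 134 135 140 140 138 139 140]
208 pred 293.0 [130 133 132 133 134 137 136 133 132 134 134 131 136 133 131 124]
213 pred 292.9 [134 136 134 138 138 136 135 134 132 131 124 126 129 130 114  79]
218 pred 292.7 [132 134 137 134 134 134 133 129 125 126 132 133 128 122 105  81]
223 pred 292.6 [133 134 136 136 133 133 133 129 128 129 129 131 131 125 105  83]
228 pred 292.5 [130 130 134 133 133 130 130 128 124 118 110  98  82  83  79  77]
233 pred 292.3 [131 126 102  86  85  77 104 126 109  91  85  85  79  83  82  80]
238 pred 292.2 [ 79  76  78  84  82  75 103 123 111  93  85  86  84  82  80  83]
242 pred 292.1 [132 136 132 136 124 106  86  39  55  72  78  77  80  79  81  80]
149 pred 294.6 [-1, -2, 2, 0, -1, 3, -2, -1, 44, 86, 107, 126, 139, 136, 140, 122, 77, 31, -1, -2, -3, 1, 1, 0, -1, -3]
152 pred 294.5 [-1, -2, 3, 2, -4, -4, 0, 46, 84, 104, 109, 109, 102, 103, 100, 97, 82, 38, 0, -3, -1, -1, -1, -3, -3, 0]
158 pred 294.3 [33, 23, 0, -3, -3, -2, 42, 74, 91, 92, 96, 103, 99, 101, 101, 91, 94, 68, 26, 3, 1, 0, 1, 1, 1, 0]
164 pred 294.2 [21, 17, -1, -2, -1, 1, 32, 75, 91, 92, 97, 94, 99, 91, 94, 91, 73, 14, -3, -1, -2, 3, -1, 1, -3, 2]
182 pred 293.7 [24, 24, 21, 22, 21, 22, 41, 85, 86, 98, 101, 98, 90, 91, 91, 90, 98, 85, 84, 93, 93, 48, 16, 14, 17, 14]
186 pred 293.6 [22, 22, 23, 22, 25, 23, 37, 70, 93, 91, 90, 95, 97, 89, 96, 91, 89, 85, 88, 85, 77, 37, 12, 14, 14, 15]
190 pred 293.5 [22, 23, 23, 23, 21, 21, 19, 28, 57, 85, 85, 89, 88, 88, 86, 88, 85, 83, 78, 64, 33, 14, 16, 14, 15, 13]
```

```bash
cat >> h.py <<'E'
XD=np.array([.99854,.05397,0]);YD=np.array([-.05397,.99854,0])
def gr(x,y,z): go(XD*x+YD*y+np.array([0,0,z]),1.6248)
E
python3 -c "
from h import *
P=r.state()['ee_pos'];print(P@XD,P@YD)
gr(.528,-.053,.333)"
```

```text
0.48482054872360325 -0.05730129393529056
t 6.08 pos [ 0.4872 -0.0311  0.3455] rpy [-3.1416e+00  1.0000e-04  1.6228e+00] q [-0.304  0.202  1.532 -0.     1.408 -0.356] F [-0.16 -0.55 -1.18] M [ 0.01 -0.06  0.05] gap 0.0299 grip 49.1
move [0.0293 0.2878 0.083 ] [-0.      0.0001 -0.0013]
```

Emit:
step_arm(series=[0.01,0.05,0.02,0,0,-0.001,0.02,0.12,0.05,0,0,-0.001,0.029,0.2,0.083,0,0,-0.001,0.029,0.26,0.083,0,0,-0.001,0.029,0.288,0.083,0,0,-0.001,0.029,0.288,0.083,0,0,-0.001,0.029,0.288,0.083,0,0,-0.001])

```text
time_s: 6.95
ee_pos: [0.53, -0.0237, 0.3332]
orientation: [3.141, 0.0, 1.627]
contact_force: [0.4, 0.2, -1.2]
finger_gap: 0.03
gripper_force: 49.1
```

```bash
python3 -c "
from h import *
P=r.state()['ee_pos'];print(P@XD,P@YD)
gr(.528,-.053,.333)
a=save('scene','s4.png');w=save('wrist','w4.png')
A=cv2.resize(a[120:270,225:335],None,fx=3.6,fy=3.6,interpolation=cv2.INTER_CUBIC);B=cv2.resize(w[130:280,250:398],None,fx=2.7,fy=3.6,interpolation=cv2.INTER_CUBIC)
cv2.imwrite('pics/m4.png',np.hstack([A,B])[:,:,::-1])
"
```

```text
0.5279831525053076 -0.05228503697252802
t 6.95 pos [ 0.53   -0.0237  0.3332] rpy [3.1414e+00 1.0000e-04 1.6266e+00] q [-0.266  0.305  1.431 -0.     1.405 -0.322] F [ 0.36  0.16 -1.23] M [-0.02 -0.03 -0.02] gap 0.03 grip 49.1
move [-0.0048  0.0001  0.0011] [0.0001 0.     0.0011]
```

View pics/m4.png

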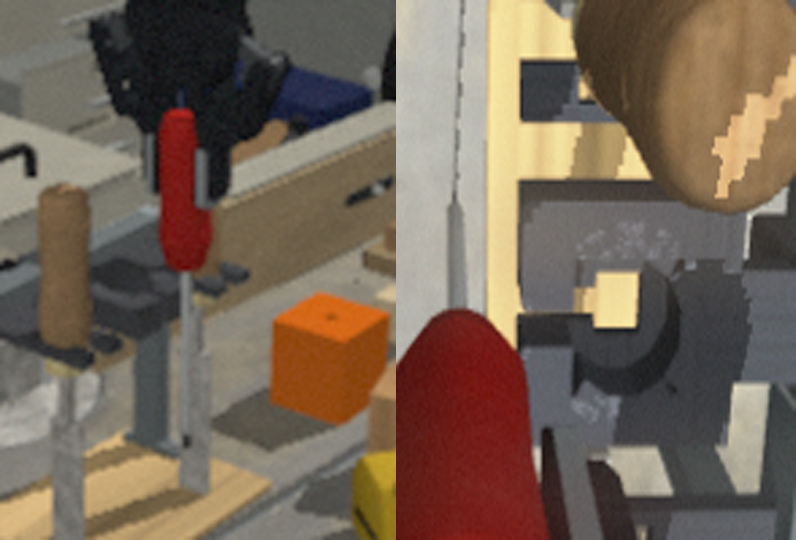

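The montage shows the screwdriver hanging in front of the middle hook. In the wrist crop its shank tip shows at about (457,205), which is full pixel (272.6,187). The slot edges are at crop y≈313 and 345, rows 217 and 226.

```bash
python3 -c "
from h import *
W=vision.camera_info('wrist');P=r.state()['ee_pos'];im=cv2.imread('pics/w4.png').astype(int).sum(2)//3
print('cols264 rows',[(v,im[v,264:284].tolist()) for v in (181,184,186,188,192,200,210)])
for c in(299,303,307,312): print(c,'rows175',im[175:235,c].tolist())
print(im[195,290:306].tolist())
for v in(185,187,189):
  q=onz(W,(272.8,v),P[2]-.1175-.124); print('tip y_r rel tcp',q@YD-P@YD,'x',q@XD-P@XD)
for z in(.187,.19,.193,.2): l,a,b=[onz(W,(305,v),z)@YD for v in(186,217,226)]; print(z,l-a,a-b,'slot y rel tcp',(a+b)/2-P@YD,l-.028-P@YD, 'front x rel', onz(W,(299,195),z)@XD-P@XD)
"
```

```text
cols264 rows [(181, [182, 180, 178, 176, 180, 182, 166, 140, 150, 187, 187, 184, 183, 182, 180, 182, 184, 182, 170, 175]), (184, [181, 182, 180, 180, 181, 180, 155, 90, 139, 187, 182, 185, 183, 179, 181, 183, 183, 185, 175, 171]), (186, [181, 181, 182, 182, 178, 168, 136, 108, 123, 159, 186, 187, 184, 184, 184, 183, 184, 185, 176, 175]), (188, [183, 185, 179, 180, 159, 120, 109, 118, 122, 125, 150, 183, 186, 183, 185, 184, 187, 183, 175, 174]), (192, [181, 181, 180, 181, 167, 130, 110, 121, 125, 127, 135, 162, 182, 184, 183, 184, 186, 187, 177, 174]), (200, [175, 175, 173, 176, 159, 128, 115, 124, 130, 132, 135, 153, 185, 184, 186, 177, 176, 178, 171, 172]), (210, [177, 181, 176, 184, 167, 132, 108, 120, 130, 135, 136, 138, 162, 184, 186, 186, 187, 185, 165, 159])]
299 rows175 [205, 202, 203, 197, 162, 64, 66, 67, 68, 72, 72, 83, 86, 88, 85, 88, 94, 113, 116, 111, 115, 113, 112, 113, 113, 112, 110, 109, 110, 108, 107, 107, 108, 105, 109, 105, 104, 106, 110, 109, 131, 120, 82, 53, 46, 49, 47, 48, 47, 47, 53, 82, 117, 103, 102, 101, 103, 100, 101, 99]
303 rows175 [185, 187, 185, 183, 1
[... 966 characters left out ...]
47261403400558
tip y_r rel tcp -0.00030736828955058026 x -0.002549010660860551
tip y_r rel tcp -0.0025379950622211947 x -0.0025507794271479867
0.187 0.024658013011054667 0.007480804265761358 slot y rel tcp -0.003559241102159799 -0.003160825958224457 front x rel 0.017973126990003085
0.19 0.024313383580962102 0.007376249802691387 slot y rel tcp -0.002408070577412283 -0.0024065620951044878 front x rel 0.017720832418992583
0.193 0.02396875415086956 0.007271695339621409 slot y rel tcp -0.0012569000526647806 -0.0016522982319845184 front x rel 0.01746853784798219
0.2 0.023164618813986935 0.007027734925791458 slot y rel tcp 0.0014291645050794055 0.00010765078196206534 front x rel 0.01687985051562435
```

Emit:
step_arm(series=[-0.004,0.03,0,0,0,0.001,-0.008,0.06,0,0,0,0.001,-0.008,0.08,0,0,0,0.001,-0.008,0.08,0,0,0,0.001,-0.008,0.087,0,0,0,0.001,-0.008,0.094,0,0,0,0.001,-0.008,0.1,0,0,0,0.001,-0.008,0.1,0,0,0,0.001])

```text
time_s: 8.05
ee_pos: [0.5452, -0.0241, 0.333]
orientation: [-3.142, -0.0, 1.625]
contact_force: [-0.6, 0.8, -1.1]
finger_gap: 0.03
gripper_force: 49.1
```

```bash
python3 -c "
from h import *
P=r.state()['ee_pos'];print(P@XD,P@YD)
gr(.558,-.0535,.333)"
```

```text
0.5431519469214527 -0.05344475051710898
t 8.05 pos [ 0.5452 -0.0241  0.333 ] rpy [-3.1416 -0.      1.6251] q [-0.259  0.34   1.384  0.     1.417 -0.313] F [-0.65  0.83 -1.13] M [ 0.04 -0.01 -0.03] gap 0.03 grip 49.1
move [-0.0004  0.099  -0.0002] [-0.     -0.      0.0002]
```

Now at x_r=0.543 with no contact yet. I'll creep in 1 mm steps.

Emit:
step_arm(series=[0,0.007,0,0,0,0,0,0.013,0,0,0,0,0,0.02,0,0,0,0,0,0.02,0,0,0,0])

```text
time_s: 8.55
ee_pos: [0.5483, -0.024, 0.333]
orientation: [-3.142, 0.0, 1.625]
contact_force: [0.4, -0.2, -1.0]
finger_gap: 0.0302
gripper_force: 49.3
```

Emit:
step_arm(series=[0,0.007,0,0,0,0,0,0.013,0,0,0,0,0,0.013,0,0,0,0])

```text
time_s: 8.93
ee_pos: [0.5502, -0.0239, 0.333]
orientation: [3.141, 0.0, 1.625]
contact_force: [-1.3, -1.8, -0.7]
finger_gap: 0.03
gripper_force: 49.3
```

Emit:
step_arm(series=[0,0.007,0,0,0,0,0,0.013,0,0,0,0,0,0.013,0,0,0,0])

```text
time_s: 9.3
ee_pos: [0.5522, -0.0237, 0.333]
orientation: [3.142, 0.0, 1.625]
contact_force: [0.1, -1.8, -2.0]
finger_gap: 0.0299
gripper_force: 49.3
```

```bash
python3 -c "
from h import *
gr(.558,-.0535,.333)"
```

```text
t 9.3 pos [ 0.5522 -0.0237  0.333 ] rpy [3.1415 0.     1.625 ] q [-0.255  0.356  1.363  0.     1.423 -0.309] F [ 0.08 -1.81 -1.99] M [-0.37  0.04  0.04] gap 0.0299 grip 49.3
move [-0.0001  0.0527 -0.0002] [0.     0.     0.0002]
```

The shank is in the slot mouth and rubbing the +y side (Fy −1.8 N, Mx −0.37). I'll shift 1 mm to −y and go on.

Emit:
step_arm(series=[-0.007,0,0,0,0,0,-0.007,0.007,0,0,0,0,-0.007,0.013,0,0,0,0,-0.007,0.02,0,0,0,0,-0.007,0.02,0,0,0,0])

```text
time_s: 9.93
ee_pos: [0.5552, -0.0245, 0.333]
orientation: [-3.142, -0.0, 1.625]
contact_force: [0.7, -0.0, -0.8]
finger_gap: 0.0299
gripper_force: 49.1
```

```bash
python3 -c "
from h import *
gr(.558,-.0535,.333)"
```

```text
t 9.93 pos [ 0.5552 -0.0245  0.333 ] rpy [-3.1416e+00 -1.0000e-04  1.6251e+00] q [-0.255  0.363  1.353  0.     1.426 -0.309] F [ 0.66 -0.01 -0.8 ] M [-0.01 -0.01 -0.02] gap 0.0299 grip 49.1
move [ 0.0065  0.0327 -0.0002] [-0.     -0.      0.0002]
```

Emit:
step_arm(series=[0,0.01,0,0,0,0,0,0.02,0,0,0,0,0,0.03,0,0,0,0,0,0.04,0,0,0,0,0,0.05,0,0,0,0,0,0.05,0,0,0,0])

```text
time_s: 10.68
ee_pos: [0.5627, -0.0242, 0.333]
orientation: [-3.142, -0.0, 1.625]
contact_force: [-0.2, 0.4, -0.9]
finger_gap: 0.0298
gripper_force: 49.1
```

Emit:
step_arm(series=[0,0.01,0,0,0,0,0,0.02,0,0,0,0,0,0.03,0,0,0,0,0,0.04,0,0,0,0,0,0.05,0,0,0,0,0,0.06,0,0,0,0,0,0.07,0,0,0,0,0,0.08,0,0,0,0,0,0.08,0,0,0,0])

```text
time_s: 11.8
ee_pos: [0.5747, -0.0235, 0.333]
orientation: [-3.142, 0.0, 1.625]
contact_force: [0.2, -0.1, -1.0]
finger_gap: 0.0297
gripper_force: 49.1
```

```bash
python3 -c "
from h import *
P=r.state()['ee_pos'];print(P@XD,P@YD)
gr(.575,-.0543,.333)
S=vision.camera_info('scene'); im=save('scene','s5.png').astype(int)
z=np.linspace(.05,.36,200); q=proj(S,np.c_[np.full(200,P[0]),np.full(200,P[1]),z])
for rr in(160,170,176,182): 
  p=float(np.interp(rr,q[::-1,1],q[::-1,0])); c=int(p)-14; print(rr,'pred',round(p,1),'c0',c,(im[rr,c:c+28,0]-im[rr,c:c+28,1]).tolist())
"
```

```text
0.5725966312879607 -0.05452570745080006
t 11.8 pos [ 0.5747 -0.0235  0.333 ] rpy [-3.1416  0.      1.6251] q [-0.245  0.407  1.289 -0.     1.445 -0.299] F [ 0.24 -0.12 -0.95] M [-0.   -0.01  0.01] gap 0.0297 grip 49.1
move [ 0.0015  0.016  -0.0002] [-0.      0.      0.0002]
160 pred 260.9 c0 246 [3, 3, 2, 2, -3, -4, -1, 26, 69, 94, 95, 96, 96, 96, 91, 91, 82, 21, -2, -1, -2, -3, 0, -1, -4, -5, 2, 12]
170 pred 261.0 c0 246 [3, 2, 3, 4, 4, 4, 2, 4, 27, 91, 91, 92, 94, 99, 90, 97, 81, 25, -4, -2, -2, 0, -1, 0, -2, -1, 5, 12]
176 pred 261.0 c0 246 [25, 25, 24, 11, 4, 1, 4, 4, 26, 87, 96, 98, 97, 91, 95, 92, 92, 84, 86, 74, 80, 82, 35, 3, 2, 3, 3, 9]
182 pred 261.0 c0 246 [19, 20, 18, 12, 5, 4, 0, 0, 20, 89, 89, 90, 94, 95, 90, 91, 89, 90, 84, 83, 82, 72, 23, -6, -8, -3, 11, 18]
```

Emit:
step_arm(series=[0,0.006,0,0,0,0,0,0.012,0,0,0,0,0,0.012,0.02,0,0,0,0,0.012,0.04,0,0,0,0,0.012,0.06,0,0,0,0,0.012,0.08,0,0,0,0,0.012,0.1,0,0,0,0,0.012,0.12,0,0,0,0,0.012,0.133,0,0,0,0,0.012,0.133,0,0,0])

```text
time_s: 13.1
ee_pos: [0.5764, -0.0234, 0.3129]
orientation: [-3.141, -0.0, 1.625]
contact_force: [-0.3, 0.0, -2.5]
finger_gap: 0.0297
gripper_force: 49.1
```

Emit:
step_arm(series=[0,0,0.01,0,0,0,0,0,0.02,0,0,0,0,0,0.03,0,0,0,0,0,0.04,0,0,0,0,0,0.04,0,0,0])

```text
time_s: 13.72
ee_pos: [0.5764, -0.0234, 0.3069]
orientation: [-3.141, -0.0, 1.625]
contact_force: [1.3, -0.2, -1.2]
finger_gap: 0.0304
gripper_force: 49.1
```

Emit:
step_arm(series=[0,0,0.01,0,0,0,0,0,0.02,0,0,0,0,0,0.03,0,0,0,0,0,0.03,0,0,0])

```text
time_s: 14.22
ee_pos: [0.5764, -0.0234, 0.3024]
orientation: [-3.141, -0.0, 1.625]
contact_force: [0.1, 0.3, -1.5]
finger_gap: 0.0298
gripper_force: 49.1
```

Emit:
step_arm(series=[0,0,0.007,0,0,0,0,0,0.014,0,0,0,0,0,0.02,0,0,0,0,0,0.02,0,0,0])

```text
time_s: 14.72
ee_pos: [0.5764, -0.0234, 0.2995]
orientation: [-3.141, -0.0, 1.625]
contact_force: [0.3, -0.6, -1.2]
finger_gap: 0.0299
gripper_force: 49.1
```

Emit:
step_arm(series=[0,0,0.007,0,0,0,0,0,0.014,0,0,0,0,0,0.014,0,0,0])

```text
time_s: 15.1
ee_pos: [0.5764, -0.0234, 0.2974]
orientation: [-3.141, -0.0, 1.625]
contact_force: [-0.3, -0.3, -1.7]
finger_gap: 0.0302
gripper_force: 49.1
```

Emit:
step_arm(series=[0,0,0.007,0,0,0,0,0,0.014,0,0,0,0,0,0.014,0,0,0])

```text
time_s: 15.48
ee_pos: [0.5764, -0.0235, 0.2952]
orientation: [-3.141, -0.0, 1.625]
contact_force: [-0.3, -0.1, -1.2]
finger_gap: 0.0302
gripper_force: 49.1
```

Emit:
step_arm(series=[0,0,0.005,0,0,0,0,0,0.01,0,0,0,0,0,0.01,0,0,0])

```text
time_s: 15.85
ee_pos: [0.5764, -0.0234, 0.2938]
orientation: [-3.141, -0.0, 1.625]
contact_force: [0.2, 0.1, -1.8]
finger_gap: 0.03
gripper_force: 49.1
```

Emit:
step_arm(series=[0,0,0.005,0,0,0,0,0,0.01,0,0,0,0,0,0.01,0,0,0])

```text
time_s: 16.23
ee_pos: [0.5764, -0.0235, 0.2923]
orientation: [3.142, 0.0, 1.625]
contact_force: [0.8, 0.9, -2.0]
finger_gap: 0.0304
gripper_force: 49.1
```

```bash
python3 -c "
from h import *
gr(.5745,-.0545,.29)"
```

```text
t 16.23 pos [ 0.5764 -0.0235  0.2923] rpy [3.1416 0.     1.625 ] q [-0.244  0.436  1.353 -0.     1.353 -0.298] F [ 0.79  0.89 -1.95] M [-0.09 -0.01 -0.07] gap 0.0304 grip 49.1
move [0.0003 0.0011 0.0154] [0.     0.     0.0001]
```

Emit:
step_arm(series=[0,0,0.003,0,0,0,0,0,0.006,0,0,0,0,0,0.006,0,0,0])

```text
time_s: 16.6
ee_pos: [0.5765, -0.0235, 0.2915]
orientation: [3.142, 0.0, 1.625]
contact_force: [-1.3, 0.3, -0.5]
finger_gap: 0.0303
gripper_force: 49.2
```

Emit:
step_arm(series=[0,0,0.003,0,0,0,0,0,0.006,0,0,0,0,0,0.006,0,0,0])

```text
time_s: 16.98
ee_pos: [0.5765, -0.0235, 0.2907]
orientation: [3.141, 0.0, 1.625]
contact_force: [0.6, -2.6, 1.4]
finger_gap: 0.0297
gripper_force: 49.3
```

Contact shows now (Fz up about 3 N, Fy −2.6 N). I'll ease 1 mm to −y and read.

Emit:
step_arm(series=[-0.003,0,0,0,0,0,-0.006,0,0,0,0,0,-0.006,0,0,0,0,0])

```text
time_s: 17.35
ee_pos: [0.5765, -0.0241, 0.2906]
orientation: [3.141, -0.0, 1.625]
contact_force: [-0.3, 0.5, 1.9]
finger_gap: 0.0296
gripper_force: 49.4
```

```bash
python3 -c "
from h import *
gr(.5745,-.0545,.29)"
```

```text
t 17.35 pos [ 0.5765 -0.0241  0.2906] rpy [ 3.1415e+00 -5.0000e-04  1.6252e+00] q [-2.450e-01  4.380e-01  1.355e+00  1.000e-03  1.349e+00 -2.990e-01] F [-0.26  0.51  1.86] M [0.27 0.01 0.  ] gap 0.0296 grip 49.4
move [0.0047 0.001  0.004 ] [ 0.0001 -0.0003  0.0002]
```

Emit:
step_arm(series=[0.001,0,0.003,0,0,0,0.002,0,0.005,0,0,0,0.002,0,0.005,0,0,0])

```text
time_s: 17.73
ee_pos: [0.5765, -0.024, 0.2903]
orientation: [3.141, 0.0, 1.625]
contact_force: [-0.9, 1.2, 5.3]
finger_gap: 0.0301
gripper_force: 49.9
```

```bash
python3 -c "
from h import *
gr(.5745,-.0545,.29)"
```

```text
t 17.73 pos [ 0.5765 -0.024   0.2903] rpy [3.1409e+00 2.0000e-04 1.6251e+00] q [-0.245  0.438  1.356 -0.     1.347 -0.299] F [-0.91  1.23  5.27] M [ 0.13  0.21 -0.04] gap 0.0301 grip 49.9
move [0.0039 0.0008 0.0019] [0.0004 0.0001 0.0002]
```

Firm seat: net +6.5 N after 0.3 mm, with the neck about 17 mm below the estimated plate top. I'll ease off slightly, soften the grip, then open.

Emit:
step_arm(series=[0,0,-0.002,0,0,0,0,0,-0.002,0,0,0,0,0,-0.002,0,0,0], newtons=20)

```text
time_s: 18.1
ee_pos: [0.5765, -0.024, 0.2903]
orientation: [3.141, 0.0, 1.625]
contact_force: [-0.2, 0.3, 5.0]
finger_gap: 0.0297
gripper_force: 49.8
```

Emit:
step_arm(series=[0,0,0,0,0,0,0,0,0,0,0,0,0,0,0,0,0,0,0,0,0,0,0,0,0,0,0,0,0,0,0,0,0,0,0,0], hand=0.4)

```text
time_s: 18.85
ee_pos: [0.5765, -0.024, 0.2901]
orientation: [-3.142, -0.0, 1.625]
contact_force: [0.4, -0.3, 0.7]
finger_gap: 0.0598
gripper_force: 0.0
```

```bash
python3 -c "
from h import *
gr(.5745,-.0545,.29)
a=save('scene','s6.png');w=save('wrist','w6.png')
A=cv2.resize(a[110:260,205:315],None,fx=3.6,fy=3.6,interpolation=cv2.INTER_CUBIC);B=cv2.resize(w[60:360,160:400],(396,540))
cv2.imwrite('pics/m6.png',np.hstack([A,B])[:,:,::-1])
"
```

```text
t 18.85 pos [ 0.5765 -0.024   0.2901] rpy [-3.1416 -0.      1.625 ] q [-0.245  0.438  1.356 -0.     1.348 -0.299] F [ 0.42 -0.26  0.74] M [-0.03 -0.02  0.01] gap 0.0598 grip 0.0
move [0.004  0.0012 0.0005] [-0.     -0.      0.0001]
```

View pics/m6.png

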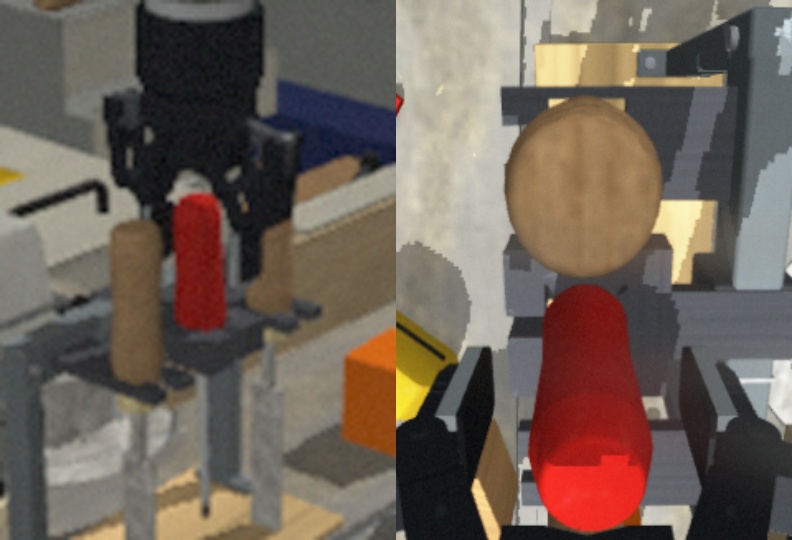

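The screwdriver sits upright in the middle hook, its handle flush in the plate and the shank through below. Both chisels stand as before and the fingers are clear. I'll retract straight up.

Emit:
step_arm(series=[0,0,-0.03,0,0,0,0,0,-0.1,0,0,0,0,0,-0.2,0,0,0,0,0,-0.35,0,0,0,0,0,-0.5,0,0,0,0,0,-0.7,0,0,0,0,0,-0.87,0,0,0,0,0,-0.87,0,0,0,0,0,-0.87,0,0,0])

```text
time_s: 20.08
ee_pos: [0.5763, -0.024, 0.42]
orientation: [-3.141, -0.0, 1.625]
contact_force: [-0.7, 0.0, -1.3]
finger_gap: 0.0598
gripper_force: 0.0
```

```bash
python3 -c "
from h import *
gr(.5745,-.0545,.42)
S=vision.camera_info('scene');im=save('scene','s7.png'); a=cv2.imread('pics/s6.png')[:,:,::-1]
def m(im):
  h=cv2.cvtColor(np.ascontiguousarray(im[150:220,240:280]),cv2.COLOR_RGB2HSV); k=((h[...,0]<8)|(h[...,0]>172))&(h[...,1]>150); y,x=np.where(k); print(x.min()+240,x.max()+240,y.min()+150,y.max()+150,x.mean()+240)
m(a);m(im); print(r.hand_in())
"
```

```text
t 20.07 pos [ 0.5763 -0.024   0.42  ] rpy [-3.1407e+00 -3.0000e-04  1.6250e+00] q [-0.245  0.387  1.098 -0.     1.657 -0.299] F [-0.67  0.04 -1.27] M [ 0.02 -0.03  0.02] gap 0.0598 grip 0.0
move [0.0039 0.002  0.0001] [-0.0006 -0.0002  0.0001]
252 267 164 201 259.6569037656904
254 267 164 201 259.87012987012986
the job is handed in; nothing more can be done
None
```

The screwdriver hangs upright and released in the middle hook, both chisels looked undisturbed, and the job was handed in at about 20 s; no verdict came back.

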